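# Dished plate: out of the vice and a quarter turn with the ball in it

### The job

Check the finished dished plate for trueness: slide the jaw of the blue machine vice well open by its black handle, take the plate by its two long sides and lift it straight up out of the vice by about 10 cm, and only then turn it a quarter turn (either way round) so that it lies crosswise to the vice. Keep the plate level and the loose steel ball in the middle of its hollow all the way, and finish while still holding the plate up above the vice, level and still, with the ball centred: do not put it down or let go. Leave the other things on the bench alone.

Things in the scene. Friction and masses are not known exactly. Their poses are not given: they have to be found in the camera images.
- machine_vice: Low blue machine vice fixed to the bench. Bed top 22 mm over the bench, 72 mm wide, x -120 to +50 mm. Origin: on the bench under the clamped plate; x along the slide, from the red sliding jaw to the fixed jaw; z up. Fixed jaw x +17 to +42 mm, both jaws 40 mm wide, tops about 40 mm over the bench. Shut, the sliding jaw's steel lip reaches 5 mm over the plate's foot and stops it being lifted.
- jaw (a joint): Travel of the sliding jaw in m: 0 = shut (lip over the foot of the plate), grows as the jaw moves along the vice's -x; stop at 0.045. Starts nearly shut. It slides against about 5 N of friction and stays where it is left; well open is 25 mm or more.
- jaw_handle (a point): Middle of the upright black handle on the sliding jaw: 18 mm thick round, 38 mm tall (52 to 90 mm over the bench) on a thinner steel post; this point is 77 mm over the bench and, with the jaw shut, 72 mm from the vice's origin along its -x. It moves with the jaw. A tall drawer cabinet stands behind to the right (front near x 0.65, y below 0.02).
- dish: Loose aluminium plate, 0.3 kg, brass hollow on top. Plate 84 (own x) x 56 (y) x 16 mm, on a neck 20 x 34 mm and a foot 34 x 34 x 8 mm. Origin: centre of the foot's underside, on the vice's bed; plate underside 30 mm, top 46 mm over it. Starts with x along the vice's x. Hollow 44 mm wide, 7 mm deep; the ball runs back to its middle if tilted under 8 degrees and moved gently.
- dish_grip (a point): Centre of the plate at half its thickness, 38 mm over the dish's origin: the height to grip at, across the 56 mm width (along the dish's y).
- dish_hollow (a point): Where the ball's centre is when it lies in the middle of the hollow, 48 mm over the dish's origin.
- ball_center (a point): Centre of the loose steel ball, 18 mm in diameter, 24 g, lying in the hollow.
- wood_block: Bystander: hardwood block 45x70x40 mm on the bench, origin at the centre of its underside.
- tape_measure: Bystander: yellow tape measure 36x87x62 mm, origin at the centre of its underside.
- sanding_block: Bystander: wooden sanding block 61x100x32 mm on the bench, origin at the centre of its underside.
- screwdriver_c: Bystander: orange-handled screwdriver, 226 mm long, lying on the bench, origin at the centre of its underside.
- glue_tube: Bystander: red glue tube 54x169x36 mm lying on the bench, origin at the centre of its underside.
There are look-alikes about, which are no part of the job. Several things have the shape of the dish; the one meant has the colours described above.

How it is judged:
By the outcome, as a careful person would: the job done as asked, in the order asked, and still so for the second after the job is handed in, while the arm keeps its last pose, push and grip.
It also fails if it takes over 48 s, if anything falls off the work surface, if the arm or the gripper's body presses on something with over 40 N, if the wrist force passes 120 N, or if a joint passes its speed limit or range.

### The arm

A 6-joint arm with a two-finger parallel gripper is mounted at the origin on a cart in front of the work surface, level with it; the furniture and walls round the work are solid. World frame = base frame: x ahead of the robot, y to its left, z up, the work surface at z = 0. Lengths are in mm, angles in degrees, forces in N, time in s.
With the tool pointing down it reaches from about 350 to 875 mm from the base axis. Payload 4.2 kg.
Tool frame: the origin (TCP) lies midway between the tips of the shut fingers; the grasp point (between the pads) lies 19 mm behind it; z points along the fingers, y is the line along which they close (so a half turn about z gives the same grasp; the last joint's range is limited). The gripper opens to 85 mm and grips with 20 to 120 N. Pads are 22 mm wide; open, the fingers measure 114 mm over their backs; the gripper's body (76 mm by 85 mm) begins 54 mm behind the grasp point. The pads swing forward as they close: fully open they stand 13 mm farther back than shut.
Start: joints at [-52.907, 22.042, 0.453, 0, -68.411, -14.817], TCP at [236.937, -578.325, 231.312] pointing down, gripper open.
Joint ranges: [-179.83, 179.83], [-69.29, 118.12], [-61.27, 80.66], [-181.25, 117.63], [-171.15, -9.14], [-177.46, 177.46]. Speed limits (degrees/s): [159.86, 159.86, 180, 180, 180, 180].

### API

Orientations are given as [roll, pitch, yaw] about the fixed x, y, z axes, in that order (R = Rz(yaw) Ry(pitch) Rx(roll)).
In Python, from station import move_to, line_to, set_joints, open_gripper, close_gripper, hold, ik, get_obs, read_camera, camera_info, PlanningError, close_job gives the robot as it stands. Calls block until the motion is done:
- move_to(position, orientation): joint-space move of the TCP to a pose.
- line_to(position, vel=150, ori=None, max_force=None): straight line of the TCP; ori=None keeps the orientation; vel is the mean speed in mm/s. With max_force (N) it stops when the force on the tool has changed by that much, and returns True; else False.
- set_joints(angles): joint-space move.
- open_gripper() and close_gripper(): open the fingers fully, or close them until they stop; the grip force is fixed at half the most.
- hold(seconds).
- ik(position, orientation): joint angles nearest the present ones, or None.
- get_obs(): the state.
- read_camera(name): name is "scene" or "top"; returns the picture (400x640x3 uint8, red, green, blue); there is no depth.
- camera_info(name): a dict with "vfov" (degrees; the focal length in pixels is half the picture's height over the tangent of half this angle, whatever the lens; pixels are square), "cx", "cy" (the principal point, pixels), "position" and "rotation" of the camera in the world. Camera axes: x right, y down, z forward; pixel columns grow to the right and rows downward; lengths in mm; the calibration is good to about 2 mm. A picture is of the moment at which its call begins. camera_info takes no time and is no camera call.
A pose or a line that the arm cannot do raises PlanningError and nothing moves.
- close_job(): hands the job in; it is judged then, once.
The state is a dict: "t": time; "joints": joint angles; "joint_velocities": joint speeds; "effort": joint torques, N m; "ee_pos": TCP position; "orientation": TCP orientation; "wrist_force": force on the tool from outside, world axes, zero at the start; "moment": the same for the moment, N m; "width": opening from 0.0 (shut) to 1.0 (fully open); "gripper_force": force on a finger pad.
Only numpy, scipy, OpenCV 4.12 (cv2) and the standard library are available. Lean on these libraries where they do the work, as an engineer would, in place of code of your own. Each camera call takes 0.05 s, during which the arm holds its last target. There are 200 camera calls.

## Working session

There is one attempt and no reset: what is moved stays moved. The work goes in short steps, each a Python script; the robot and the scene stay as the last script left them, time stands still between calls to the robot, and variables do not carry over. Pictures are saved under pics/ and viewed, at most 10 in all, crops included, and the job is handed in when it is done.

```bash
mkdir -p pics; ls; python3 - <<'E'
from station import *
import cv2
for n in("scene","top"):
    cv2.imwrite(f"pics/{n}0.png",read_camera(n)[:,:,::-1]); print(camera_info(n))
print(get_obs())
E
```

```text
pics
{'vfov': 46.24127088801801, 'cx': 325.0449667084711, 'cy': 206.63171029057077, 'position': array([-94.36233631, 860.09032272, 582.38080994]), 'rotation': array([-1.15830787e+02, -1.31402747e-01, -1.45186291e+02])}
{'vfov': 49.07161155541314, 'cx': 318.4949023312845, 'cy': 183.56915368375812, 'position': array([ 420.19455635,   -4.85362825, 1294.83531433]), 'rotation': array([-177.38463811,    0.29394736,  -90.4201444 ])}
{'t': 0.1, 'joints': array([-5.29077818e+01,  2.20868922e+01,  3.87825963e-01, -2.48128188e-02,
       -6.84125063e+01, -1.48153347e+01]), 'joint_velocities': array([ 0.04232848, -0.05871808,  0.20915249,  0.05977294, -0.03187247,
       -0.02057098]), 'effort': array([-5.67831758e-04, -3.93319631e+01,  1.88929904e+01,  4.19794321e+00,
       -2.59073582e-03,  4.57608607e-06]), 'ee_pos': array([ 236.72876841, -577.86562294,  230.32812492]), 'orientation': array([ 1.79886240e+02, -6.24194348e-03, -1.57732262e+02]), 'wrist_force': array([ 0.39673272, -0.39166854, -0.04141147]), 'moment': array([ 0.00474526, -0.03533619, -0.04532123]), 'gripper_force': 0.0, 'width': 0.9968695551745045}
```

View pics/scene0.png

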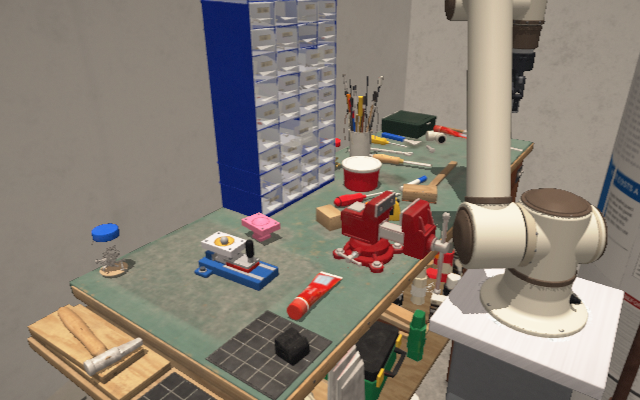

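View pics/top0.png

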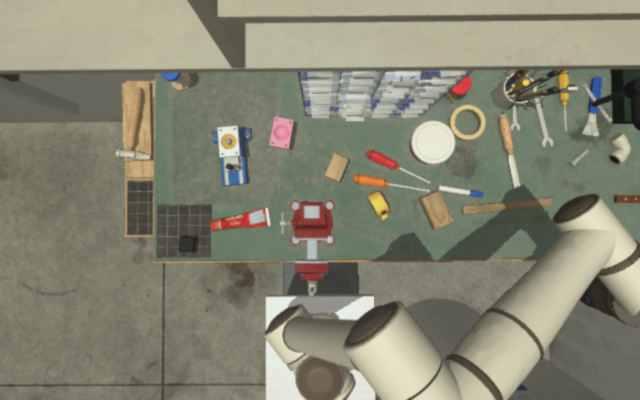

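The scene view shows the vice and plate at about (235,260). In the top view the plate is at (228,141) and the black handle near (232,165). The pink look-alike is at (282,133). I'll enlarge both.

```bash
cat >h.py <<'E'
import numpy as np, cv2
from scipy.spatial.transform import Rotation as R
from station import *
def cam(n):
    c=camera_info(n); f=200/np.tan(np.radians(c['vfov']/2))
    return c,f,R.from_euler('xyz',c['rotation'],degrees=True).as_matrix(),np.array(c['position'])
def ray(n,u,v):
    c,f,M,p=cam(n); d=M@np.array([(u-c['cx'])/f,(v-c['cy'])/f,1]); return p,d/np.linalg.norm(d)
def onz(n,u,v,z):
    p,d=ray(n,u,v); return p+d*(z-p[2])/d[2]
def proj(n,P):
    c,f,M,p=cam(n); q=M.T@(np.array(P)-p); return np.array([c['cx']+f*q[0]/q[2],c['cy']+f*q[1]/q[2]])
def two(a,b):
    p,d=ray("top",*a); q,e=ray("scene",*b)
    s=np.linalg.lstsq(np.c_[d,-e],q-p,rcond=None)[0]; A=p+s[0]*d; B=q+s[1]*e
    return (A+B)/2,np.linalg.norm(A-B)
E
python3 - <<'E'
import cv2
a=cv2.imread("pics/top0.png")[115:195,200:310]; b=cv2.imread("pics/scene0.png")[220:295,185:295]
o=[cv2.resize(i,None,fx=7,fy=7,interpolation=cv2.INTER_CUBIC) for i in(a,b)]
cv2.imwrite("pics/ct.png",o[0]);cv2.imwrite("pics/cs.png",o[1])
E
```

```text
(no output)
```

View pics/ct.png

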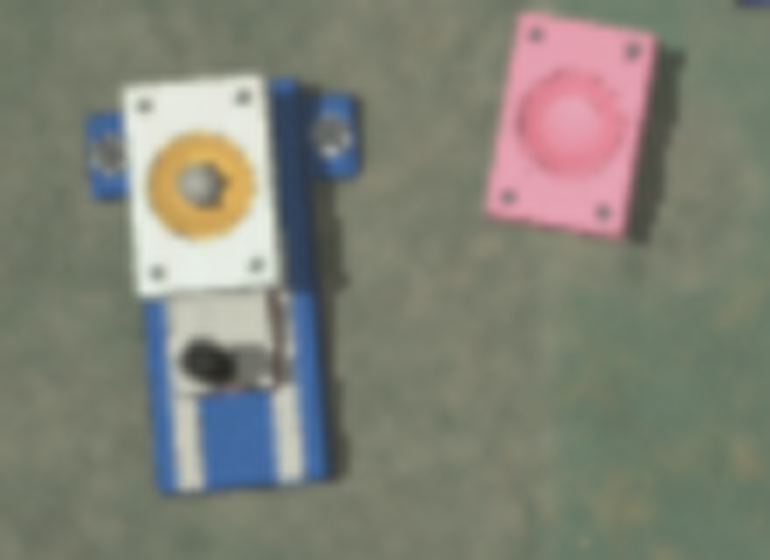

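View pics/cs.png

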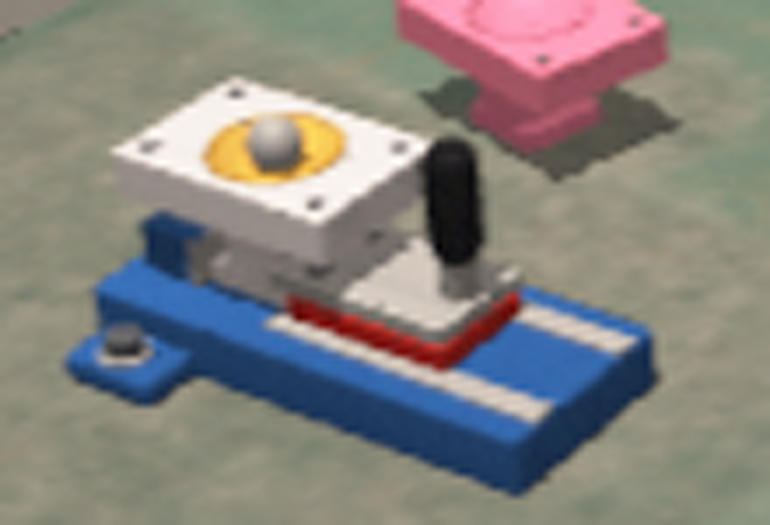

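The top crop shows the plate with its long side nearly upright, centre about (228.6,141.5), and the handle top at about (229.5,166). The scene crop shows the ball in the brass hollow, with the jaw nearly shut against the plate. Next I'll measure.

```bash
python3 - <<'E'
from h import *
def blob(m,near,bx):
    y0,y1,x0,x1=bx; k=np.zeros(m.shape,np.uint8); k[y0:y1,x0:x1]=m[y0:y1,x0:x1]
    n,l,s,c=cv2.connectedComponentsWithStats(k); i=1+np.argmax(s[1:,4]); return (l==i).astype(np.uint8),c[i],s[i]
for n,bx in(("top",(115,195,200,260)),("scene",(225,290,190,282))):
    I=cv2.imread(f"pics/{n}0.png"); H=cv2.cvtColor(I,cv2.COLOR_BGR2HSV); h,s,v=[H[:,:,i].astype(int) for i in range(3)]
    br,cb,sb=blob((h>12)&(h<28)&(s>110)&(v>110),0,bx)
    # hull fills the ball
    ct=max(cv2.findContours(br,0,1)[0],key=cv2.contourArea); e=cv2.minEnclosingCircle(ct) if n=="top" else cv2.fitEllipse(cv2.convexHull(ct))
    print(n,"brass",cb,e,onz(n,*e[0],68))
    bk,c,s_=blob((v<60)&(s<140),0,(150,180,215,245) if n=="top" else (235,265,240,262)); print(n,"black",c,s_, onz(n,*c,90 if n=="top" else 71))
    w,c,s_=blob((v>(205 if n=="top" else 200))&(s<40),0,bx); ct=max(cv2.findContours(w,0,1)[0],key=cv2.contourArea)
    q=cv2.minAreaRect(ct); P=np.array([onz(n,*p,68)[:2] for p in cv2.boxPoints(q)]); print(n,"white",q,P.round(1).tolist(),P.mean(0)) 
    Pw=np.array([onz(n,*p,68)[:2] for p in ct[:,0].astype(float)]).astype(np.float32); print("  world rect",cv2.minAreaRect(Pw))
    if n=="top":
        b=((h>100)&(h<125)&(s>120)&(v>60)); b[:150]=0; B,c,s_=blob(b,0,bx); print("bed lower",c,s_)
        for r in range(160,184,3):
            x=np.where(B[r])[0]; print(r,x.min(),x.max(),end="; ")
E
```

```text
top brass [228.26956522 141.07826087] ((228.24256896972656, 141.0841522216797), 6.962984085083008) [598.07292129 254.52801873  68.        ]
top black [230.35714286 166.71428571] [229 165   4   4  14] [523.69088318 243.88553086  90.        ]
top white ((228.04141235351562, 140.99655151367188), (29.065919876098633, 19.349597930908203), 85.2363510131836) [[637.4, 285.8], [641.5, 231.4], [559.4, 224.5], [555.3, 278.8]] [598.38866539 255.10225892]
  world rect ((598.3992919921875, 254.9525146484375), (82.44184112548828, 54.43209457397461), 4.3288350105285645)
bed lower [233.56880734 177.32110092] [229 171  10  13 109]Traceback (most recent call last):
  File "<stdin>", line 18, in <module>
    return umr_minimum(a, axis, None, out, keepdims, initial, where)
ValueError: zero-size array to reduction operation minimum which has no identity
```

```bash
python3 - <<'E'
from h import *
print(onz("scene",185+453/7-.5,220+203/7-.5,71), onz("top",229.1,166,90))
I=cv2.imread("pics/scene0.png"); H=cv2.cvtColor(I,cv2.COLOR_BGR2HSV)
m=cv2.inRange(H,(12,110,110),(28,255,255)); m[:225]=0;m[290:]=0;m[:,:190]=0;m[:,282:]=0
ct=max(cv2.findContours(m,0,1)[0],key=cv2.contourArea); e=cv2.fitEllipse(cv2.convexHull(ct)); print(e,onz("scene",*e[0],68))
# scene plate corners from crop
for p in((235,78),(112,152),(318,222),(432,145)): print(onz("scene",185+p[0]/7-.5,220+p[1]/7-.5,68).round(1))
for p in((526,249,71),(598,255,68)): print(proj("scene",p),proj("top",p))
# bed: front end corners z=22 in top
a,b=[onz("top",200+u/7-.5,115+v/7-.5,22) for u,v in((162,492),(328,480))]; print(a,b)
a,b=[onz("scene",185+u/7-.5,220+v/7-.5,22) for u,v in((515,447),(655,330))]; print(a,b)
M=get_obs()
for z in(130,58): 
  for y in(4.8,184.8): print(ik([526,248.5,z],[180,0,y]),ik([598,255,160],[180,0,y]),ik([598,255,160],[180,0,y+90]),ik([598,255,160],[180,0,y-90]))
E
```

```text
[522.9855989  250.96782496  71.        ] [525.6954649  247.36342873  90.        ]
((223.73574829101562, 240.80165100097656), (9.340578079223633, 19.42644691467285), 82.3984603881836) [594.74415996 255.30886959  68.        ]
[639. 230.  68.]
[634.9 285.7  68. ]
[552.2 278.8  68. ]
[556.3 225.2  68. ]
[248.80603493 247.68634249] [229.93296621 166.47683093]
[222.78411272 240.31624239] [228.07523229 141.11122545]
[476.94913996 280.30618617  22.        ] [481.42195395 211.21519916  22.        ]
[471.72315304 284.28988098  22.        ] [478.25439532 212.92896084  22.        ]
[ 4.12311821e+01  2.30889281e+01 -1.36910278e+01  2.54444375e-14
 -5.32200441e+01  5.35688179e+01] [ 3.73240639e+01  2.75096646e+01 -1.40273417e+00  2.54444375e-14
 -6.10876013e+01  5.74759361e+01] [ 37.32406385  27.50966455  -1.40273417   0.         -61.08760127
 147.47593615] [ 37.32406385  27.50966455  -1.40273417   0.         -61.08760127
 -32.52406385]
[ 4.12311821e+01  2.30889281e+01 -1.36910278e+01 -2.54444375e-14
 -5.32200441e+01 -1.26431182e+02] [ 3.73240639e+01  2.75096646e+01 -1.40273417e+00 -2.54444375e-14
[... 216 characters left out ...]
.81055567e+01 -1.78495122e+01  2.54444375e-14
 -4.40449311e+01  5.35688179e+01] [ 3.73240639e+01  2.75096646e+01 -1.40273417e+00  2.54444375e-14
 -6.10876013e+01  5.74759361e+01] [ 37.32406385  27.50966455  -1.40273417   0.         -61.08760127
 147.47593615] [ 37.32406385  27.50966455  -1.40273417   0.         -61.08760127
 -32.52406385]
[ 4.12311821e+01  2.81055567e+01 -1.78495122e+01 -2.54444375e-14
 -4.40449311e+01 -1.26431182e+02] [ 3.73240639e+01  2.75096646e+01 -1.40273417e+00 -2.54444375e-14
 -6.10876013e+01 -1.22524064e+02] [ 37.32406385  27.50966455  -1.40273417   0.         -61.08760127
 -32.52406385] [ 37.32406385  27.50966455  -1.40273417   0.         -61.08760127
 147.47593615]
```

```bash
python3 - <<'E'
from h import *
move_to([253,-335,340],[180,0,-157.7])
move_to([317,276,340],[180,0,4.7])
move_to([524.5,249,150],[180,0,4.7])
line_to([524.5,249,57],vel=100,max_force=15)
o=get_obs(); print(o['t'],o['ee_pos'],o['wrist_force'],o['orientation'])
for n,b in(("top",(130,190,200,265)),("scene",(205,285,195,285))):
    I=read_camera(n)[:,:,::-1][b[0]:b[1],b[2]:b[3]]; globals()[n]=cv2.resize(I,(400,400*I.shape[0]//I.shape[1]),interpolation=cv2.INTER_CUBIC)
h=max(top.shape[0],scene.shape[0]); pad=lambda i:cv2.copyMakeBorder(i,0,h-i.shape[0],0,0,0)
cv2.imwrite("pics/g.png",np.hstack([pad(top),pad(scene)]))
E
```

```text
5.5167 [524.95428939 249.37793488  57.73333805] [ 0.16779315 -0.73563794  0.3578204 ] [-1.79956050e+02 -7.73592372e-02  4.71476159e+00]
```

View pics/g.png

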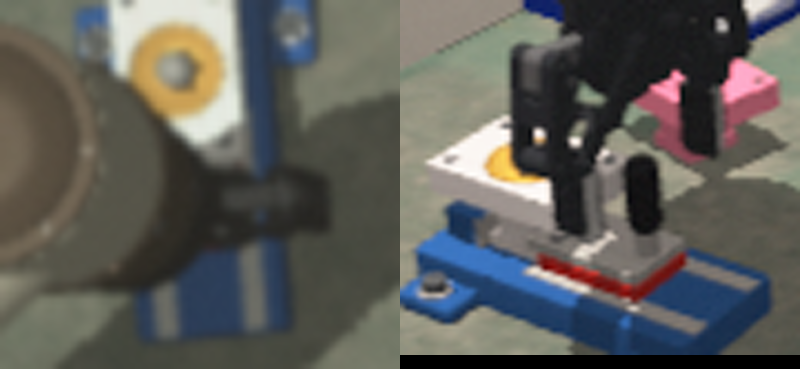

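The fingers straddle the black handle, which is at about (645,190) in the right panel with the fingers at 575 and 705. I'll close and drag the jaw open.

```bash
python3 - <<'E'
from h import *
close_gripper(); o=get_obs(); print(o['t'],o['width'],o['gripper_force'],o['wrist_force'],o['ee_pos'])
d=np.array([np.cos(np.radians(4.7)),np.sin(np.radians(4.7)),0]); p=np.array([524.5,249,57])
print(line_to(p-36*d,vel=30,max_force=40)); o=get_obs(); print(o['t'],o['width'],o['wrist_force'],o['ee_pos'])
open_gripper(); q=p-36*d; q[2]=160; line_to(q,vel=120)
move_to([420,200,260],[180,0,4.7])
o=get_obs(); print(o['t'],o['ee_pos'])
for n,b in(("top",(120,190,200,265)),("scene",(215,295,190,290))):
    I=read_camera(n)[:,:,::-1]; cv2.imwrite(f"pics/{n}1.png",I); I=I[b[0]:b[1],b[2]:b[3]]; globals()[n]=cv2.resize(I,(400,400*I.shape[0]//I.shape[1]),interpolation=cv2.INTER_CUBIC)
h=max(top.shape[0],scene.shape[0]); pad=lambda i:cv2.copyMakeBorder(i,0,h-i.shape[0],0,0,0)
cv2.imwrite("pics/o.png",np.hstack([pad(top),pad(scene)]))
I=cv2.imread("pics/top1.png");H=cv2.cvtColor(I,cv2.COLOR_BGR2HSV)
m=cv2.inRange(H,(0,0,206),(180,39,255)); m[:115]=0;m[195:]=0;m[:,:200]=0;m[:,260:]=0
ct=max(cv2.findContours(m,0,1)[0],key=cv2.contourArea); print(cv2.minAreaRect(np.array([onz("top",*p,68)[:2] for p in ct[:,0].astype(float)]).astype(np.float32)))
E
```

```text
6.2583 0.1888860774583071 58.683961919741705 [-1.5660658   5.17795477  0.85651438] [524.7925782  250.32157866  57.33615866]
False
7.6083 0.19189635485234566 [ 3.99369481  4.74224868 -3.42988557] [490.64720301 247.62272083  57.3574009 ]
9.875 [419.62679715 199.87836229 259.74766275]
((598.317626953125, 254.87353515625), (81.72002410888672, 53.8133544921875), 4.437992095947266)
```

View pics/o.png

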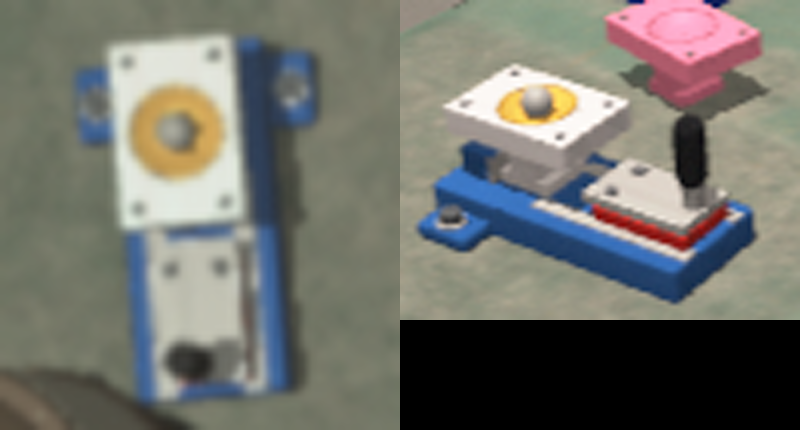

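The jaw is now well open, with the plate and ball undisturbed and the ball central at about (178,130) in the left panel. Now grip and lift.

```bash
python3 - <<'E'
from h import *
X,Y,W=597.7,255.3,4.5
move_to([X,Y,170],[180,0,W])
print(line_to([X,Y,36],vel=70,max_force=12)); o=get_obs(); print(o['t'],o['ee_pos'],o['wrist_force'])
close_gripper(); hold(.3); o=get_obs(); print(o['t'],o['width'],o['gripper_force'],o['wrist_force'],o['ee_pos'],o['orientation'])
if .5<o['width']<.8:
    print(line_to([X,Y,46],vel=20,max_force=20)); o=get_obs(); print(o['t'],o['wrist_force'],o['ee_pos'])
I=read_camera("scene")[205:295,180:300,::-1]; cv2.imwrite("pics/l.png",cv2.resize(I,None,fx=5,fy=5,interpolation=cv2.INTER_CUBIC))
E
```

```text
False
12.8833 [597.89972726 255.44357195  36.43248337] [0.33984741 0.2152299  0.82993855]
13.5667 0.648835714603074 64.3437903933227 [ 0.13815703 -0.31783901  3.57577453] [598.07596689 255.52107793  36.52600155] [-1.79977276e+02 -5.90730938e-02  4.51529123e+00]
False
14.2167 [ 0.1689152   0.34064473 -2.53567648] [597.51950226 255.19431528  45.79489346]
```

View pics/l.png

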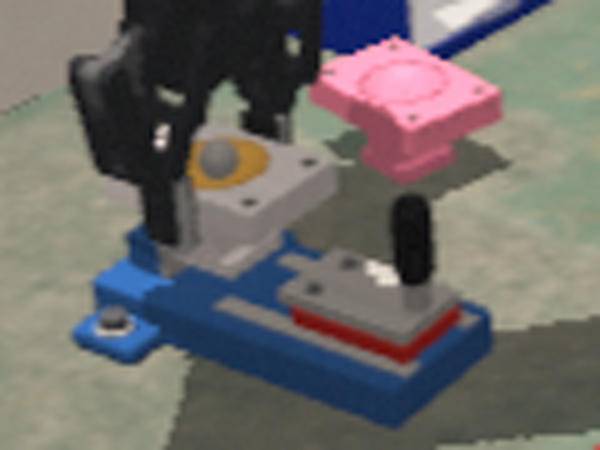

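The plate is gripped level and 10 mm up, with the ball at (217,158) in the hollow. I'll lift on, then turn.

```bash
python3 - <<'E'
from h import *
X,Y,W=597.7,255.3,4.5
line_to([X,Y,138],vel=40); hold(.5); o=get_obs(); print(o['t'],o['ee_pos'],o['wrist_force'])
for k in range(1,7):
    set_joints(ik([X,Y,138],[180,0,W-15*k]))
hold(1); o=get_obs(); print(o['t'],o['ee_pos'],o['orientation'],o['width'],o['gripper_force'],o['wrist_force'],o['moment'],o['joints'][5])
S=read_camera("scene");T=read_camera("top")
I=S[150:290,160:300,::-1]; J=T[110:190,190:270,::-1]
cv2.imwrite("pics/f.png",np.hstack([cv2.resize(i,(400,400),interpolation=cv2.INTER_CUBIC) for i in(I,J)]))
print(proj("scene",[X,Y,138+34]))
E
```

```text
17.2167 [597.697582   255.31902825 138.00797659] [-0.86168166  0.24098561 -3.06631267]
20.3667 [597.70303011 255.31728347 138.01405783] [-1.79999660e+02 -1.13480973e-05 -8.54972006e+01] 0.6435296975429042 63.82635494694114 [-0.40345564 -0.26819502 -1.9200191 ] [-0.03218014 -0.00474565  0.01904999] -32.86079375361567
[218.17170903 197.28036704]
```

View pics/f.png

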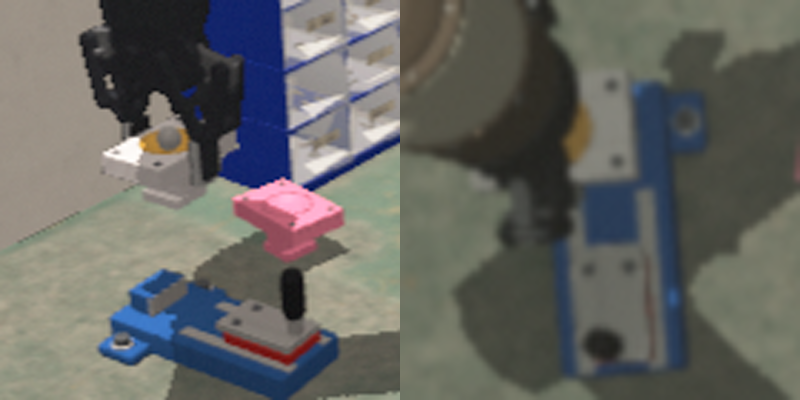

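The left panel shows the plate crosswise above the vice. The ball is at (169,137), within 1 px of its expected spot and central in the hollow. Handing in.

```bash
python3 -c "
from station import *
print(close_job())"
```

```text
the job is handed in; nothing more can be done
None
```

The job is handed in: I slid the jaw about 36 mm open, lifted the plate about 10 cm, then turned it a quarter turn, and the arm is holding it level and still above the vice, with the ball centred as far as the last pictures show.

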